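# Brush out the cylinder, then fit and hold the regulator wheel

## Task

Finish servicing the model steam engine: scrub the cylinder bore with the long brush that stands in it, two full strokes up (about 30 mm) and back down to the bottom, then take the brush out and stand it in the steel cup. Then pick up the knurled brass regulator wheel, turn it so that the flat in its hole matches the flat of the engine's D-shaft, slide it fully down the shaft and press the sprung collar under it right down. Finish while still holding the wheel and pressing it down, and leave the other loose parts where they lie.

Things in the scene. Friction and masses are not known exactly. Their poses are not given: they have to be found in the camera images.
- engine: Fixed model engine. Steel base plate 90 (x) x 240 (y) x 10 mm, origin under its centre on the desk, z up. At local y -65 mm the finned aluminium cylinder, open on top: 56 mm over the fins, bore 36 mm, rim 72 mm above the desk. At local y +65 mm the green regulator body, 36 x 36 mm, top 45 mm above the desk, with the upright D-shaft. A copper pipe joins them, under 40 mm high.
- bore_floor (a point): Centre of the flat floor of the cylinder bore, 16 mm above the desk; the bore is 36 mm wide and 56 mm deep from the rim. Axes as the engine's.
- shaft_tip (a point): On the axis at the top of the fixed steel D-shaft, 79 mm above the desk. Shaft 14 mm diameter with one upright flat 3.5 mm from the axis; the flat faces the point's and engine's +x. The top 5 mm taper in by 2 mm all round. The shaft stands 26 mm above the unpressed collar.
- collar (a joint): Sprung brass collar, 25 mm diameter, round the foot of the D-shaft: 0 = up (its top face 53 mm above the desk), 0.006 m = pressed right down against its stop (top face 47 mm above the desk). The spring pushes up with 3 N at the start and 9 N at the bottom.
- wheel: Loose knurled brass regulator wheel, 44 mm diameter, 22 mm thick, about 180 g (varies), lying flat on the desk. Origin: centre of its underside, z up. Through hole of D-shape: 16 mm diameter with one flat 4.5 mm from the axis, on the wheel's own +x side; a thin dark bar on the top face, from the hole to the rim, marks the same +x side.
- brush: Loose bore brush, 165 mm long, standing upright in the cylinder at the start. Origin: centre of the flat underside of its head, z up along the handle. Head 27 mm diameter, 46 mm high; thin neck; round wooden handle 14 mm diameter from 75 to 165 mm. About 60 g.
- stand: Fixed steel cup for the brush with a wider dark foot: inside 42 mm diameter, outside 52 mm (foot 68 mm), rim 50 mm above the desk. Origin: centre of its underside on the desk, z up.
- stand_floor (a point): Centre of the cup's flat inner floor, 6 mm above the desk.
- conrod: Bystander: loose brass connecting rod lying flat, 111 mm long, 10 mm high, origin under the middle of its bar, long axis x.
- crosshead: Bystander: loose chrome crosshead, a spool-like block 40 x 30 x 28 mm with a short rod to its +x, origin under its centre.
- deflector: Bystander: loose black plastic smoke deflector, a bent plate 60 x 85 mm, 18 mm high, origin under its centre.
- cover: Bystander: loose cast aluminium cylinder cover, a stepped disc 46 mm in diameter, 14 mm high, with no hole, origin under its centre. It may lie where the wheel could and the other way round.
Mind the look-alikes: they are no part of the job. Several things have the shape of the stand; the one meant has the colours described above. Several things have the shape of the wheel; the one meant has the colours described above.

How it is judged:
On the way, in this order (a step that is already met when the one before it is completed fails the run):
1. brush raised 20 mm or more in the bore, first stroke (horizontal distance between brush and bore_floor below 0.012 m and z of brush in the frame of bore_floor above 0.02 m), for 0.05 s.
2. brush back down within 8 mm of the bore's floor (horizontal distance between brush and bore_floor below 0.012 m and z of brush in the frame of bore_floor below 0.008 m), for 0.05 s.
3. brush raised 20 mm or more again, second stroke (all of step 1), for 0.05 s.
4. brush down within 8 mm of the bore's floor again (all of step 2), for 0.05 s.
5. the brush stands on the floor of the steel cup, let go, with the wheel not yet at the shaft (horizontal distance between brush and stand_floor below 0.014 m and z of brush in the frame of stand_floor below 0.008 m and angle between brush's own z axis and vertical below 0.4 rad and contact force between the fingers and brush below 0.1 N and horizontal distance between wheel and shaft_tip above 0.03 m), for 0.2 s.
At the end, for the whole second after the job is handed in: The wheel is keyed on the D-shaft (3 mm, flats matching, level within 0.1 rad) and still, the collar pressed at least 4 of its 6 mm, fingers on the wheel over 2 N; the brush, let go, stands on the cup's floor (within 8 mm), leaning under 0.4 rad (horizontal distance between wheel and shaft_tip below 0.003 m and z of wheel in the frame of engine below 0.051 m and angle between the x axis of wheel and the x axis of shaft_tip, either way round below 0.3 rad and angle between wheel's own z axis and vertical below 0.1 rad and value of joint collar above 0.004 m and contact force between the fingers and wheel above 2 N and linear speed of wheel below 0.02 m/s and horizontal distance between brush and stand_floor below 0.014 m and z of brush in the frame of stand_floor below 0.008 m and angle between brush's own z axis and vertical below 0.4 rad and contact force between the arm and brush below 0.1 N); the arm keeps its last pose, push and grip.
It fails at once if the conrod is pushed more than 40 mm from its place (distance of conrod from where it was at the start of the episode above 0.04 m).
It fails at once if the crosshead is pushed more than 40 mm from its place (distance of crosshead from where it was at the start of the episode above 0.04 m).
It fails at once if the deflector is pushed more than 40 mm from its place (distance of deflector from where it was at the start of the episode above 0.04 m).
It fails at once if the cover is pushed more than 40 mm from its place (distance of cover from where it was at the start of the episode above 0.04 m).
It also fails if it takes over 61 s, if anything falls off the work surface, if the arm or the gripper's body presses on something with over 40 N, if the wrist force passes 120 N, or if a joint passes its speed limit or range.

## Robot

A 7-joint arm with a two-finger parallel gripper is mounted at the origin on the work surface. World frame = base frame: x ahead of the robot, y to its left, z up, the work surface at z = 0. Lengths are in m, angles in rad, forces in N, time in s.
With the tool pointing down it reaches from about 0.4 to 0.85 m from the base axis. Payload 4.5 kg.
Tool frame: the origin (TCP) lies at the very end of the fingers, on their centre line; the grasp point (between the pads) lies 19 mm behind it (robot.hold_point_z is the distance from the TCP to the grasp point, in m); z points along the fingers, y is the line along which they close (so a half turn about z gives the same grasp; the last joint's range is limited). The gripper opens to 85 mm and grips with 20 to 120 N. Pads are 22 mm wide; open, the fingers measure 114 mm over their backs; the gripper's body (76 mm by 85 mm) begins 54 mm behind the grasp point. The pads swing forward as they close: fully open they stand 13 mm farther back than shut.
Start: joints at [-1.225, 0.689, -0.195, 1.565, 0.157, 0.902, -0.215], TCP at [0.192, 0.595, 0.231] pointing down, gripper open.
Joint ranges: [-3.01, 3.01], [-0.46, 2.08], [-1.47, 1.51], [0.13, 2.56], [-1, 4.14], [0.04, 2.09], [-2.66, 2.66]. Speed limits (rad/s): [2.57, 2.57, 3.14, 3.14, 3.14, 3.14, 3.14].

## Interface

Orientations are given as [roll, pitch, yaw] about the fixed x, y, z axes, in that order (R = Rz(yaw) Ry(pitch) Rx(roll)).
In Python, from rig import telemetry, snapshot, robot gives the robot as it stands.
- The arm moves only by the tool jog_arm, called after "Emit:" by a JSON object that holds its "api" and its "payload". Schema: {"type":"object","properties":{"segments":{"type":"array","items":{"type":"object","properties":{"finger_gap":{"type":"number"},"d":{"type":"array","items":{"type":"number"},"minItems":3,"maxItems":3},"r":{"type":"array","items":{"type":"number"},"minItems":3,"maxItems":3}},"additionalProperties":false,"required":["finger_gap"]},"minItems":1,"maxItems":20},"force":{"type":"number"},"only":{"type":"string"},"quiet":{"type":"boolean"},"lines":{"type":"string"}},"required":["segments"],"additionalProperties":false}. segments is a list of rows, 1 to 20 of them, each an object with the fields finger_gap (the opening from 0.0 (shut) to 1.0 (fully open)), d (a list: dx, dy, dz in shares of 0.75 m (1.0 is 0.75 m)), r (a list: a rotation vector rx, ry, rz in normalised numbers (1 is 60 degrees)); a field left out counts as zero (the opening has to be given); each row is the pose to reach, as a shift and turn from the pose commanded when the call began, along the tool's axes at that moment; what a row does not reach only later rows make up. A row lasts 1/12 s, in which the tool goes at most 0.0417 m and 0.125 rad, less where a joint would pass 70% of its speed; a pose out of reach is approached as far as the arm can. The fingers move at their own pace and stop on an object; force is the grip in N (left out, the last holds). Time passes only in rows, so rows that do not move let the fingers close. The tool returns the time, the measured TCP pose, the force, the opening and the grip force at its end. only (a regular expression) keeps the lines of the reply that match it, lines (a string "A,B") keeps lines A to B, and quiet returns only ok. Input that does not fit is refused with a message, and nothing moves.
- telemetry.get_state(): the state, without advancing time (a new reading comes with each control period).
- snapshot(name): name is "side" or "top"; returns a dict with "color" (400x640x3 uint8, blue, green, red), "vfov" (degrees; the focal length in pixels is half the picture's height over the tangent of half this angle, whatever the lens; pixels are square), "cx", "cy" (the principal point, pixels), "R" (3x3) and "t" (3): a world point X has camera coordinates R X + t. Camera axes: x right, y down, z forward; pixel columns grow to the right and rows downward; lengths in m; the calibration is good to about 2 mm. A picture is of the moment at which its call begins. There is no depth.
- robot.job_done(): hands the job in; it is judged then, once.
The state is a dict: "clock": time; "joint_pos": joint angles; "joint_velocities": joint speeds; "joint_torque": joint torques, N m; "ee_pos": TCP position; "eef_rot": TCP orientation; "wrist_force": force on the tool from outside, world axes, zero at the start; "ft_torque": the same for the moment, N m; "width": opening from 0.0 (shut) to 1.0 (fully open); "gripper_force": force on a finger pad.
Only numpy, scipy, OpenCV 4.12 (cv2) and the standard library are available. Lean on these libraries where they do the work, as an engineer would, in place of code of your own. Each camera call takes 0.05 s, during which the arm holds its last target. There are 200 camera calls.

## Working session

There is one attempt and no reset: what is moved stays moved. The work goes in short steps, Python scripts to look and compute and a tool call to move; the robot and the scene stay as the last step left them, time stands still between calls to the robot, and variables do not carry over. Pictures are saved under pics/ and viewed, at most 10 in all, crops included, and the job is handed in when it is done.

```bash
mkdir -p pics; ls; python3 - <<'E'
from rig import telemetry, snapshot, robot
import cv2
for n in("top","side"):
    s=snapshot(n); cv2.imwrite(f"pics/{n}0.png",s["color"]); print(n,s["vfov"],s["cx"],s["cy"],s["R"],s["t"])
s=telemetry.get_state(); print(s, robot.hold_point_z)
E
```

```text
pics
top 50.22206787694174 318.98311276686854 204.266078872529 [[ 0.01651325 -0.99985911 -0.00301061]
 [-0.99330934 -0.01606073 -0.11436171]
 [ 0.11429724  0.00487895 -0.99343462]] [-0.01150783  0.53358653  0.96861452]
side 47.14385900987053 316.21217395100814 200.11573758177386 [[ 0.84661833 -0.5317386  -0.02216921]
 [-0.3022026  -0.44603447 -0.84245287]
 [ 0.43807648  0.71993564 -0.53831374]] [-0.46620535  0.23346551  0.82348573]
{'clock': 0.1, 'joint_pos': array([-1.22519077,  0.68989715, -0.19449315,  1.56623305,  0.15730328,
        0.9025017 , -0.21512966]), 'joint_velocities': array([-2.38957327e-04, -2.63456464e-03, -2.50179165e-04, -2.16969570e-03,
        6.32477075e-05, -8.99158687e-04, -1.68324302e-03]), 'joint_torque': array([-3.28592192e-03, -5.40610385e+01, -1.27143893e+00, -1.58985686e+01,
        9.44204192e-03,  4.35881797e-03, -2.00107996e-05]), 'ee_pos': array([0.1916163 , 0.59429449, 0.23056727]), 'eef_rot': array([-3.13994857e+00,  1.40414366e-04,  2.82981426e+00]), 'wrist_force': array([ 0.51854604,  0.74028069, -0.13391082]), 'ft_torque': array([ 6.70032150e-05, -2.34028938e-04,  5.37845312e-03]), 'gripper_force': 0.0, 'width': 1.000567045875096} 0.0187
```

View pics/top0.png

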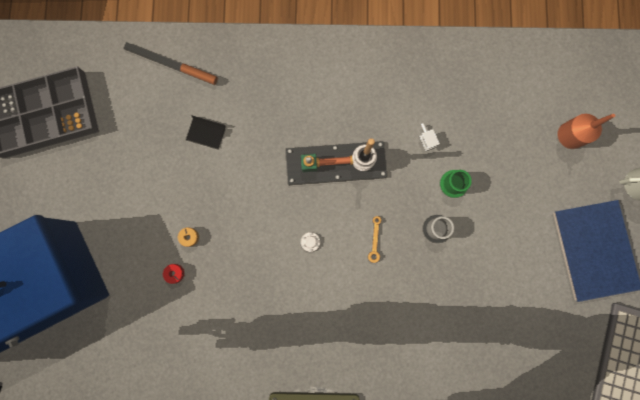

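View pics/side0.png

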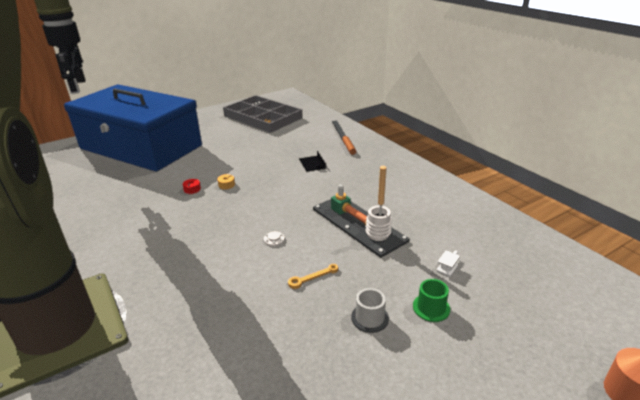

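The top view shows these candidates:
- **Wheel:** brass disc at (187,237), red disc at (173,273) and chrome cover at (310,242). The brass one fits the description; the cover has no hole.
- **Stand:** grey cup with a dark foot at (438,229) and green cup at (456,183). The grey one fits.
- **Engine:** plate at (287–386, 145–183), with the regulator and D-shaft at (309,161) and the cylinder with the brush at (364,157).

I'll confirm these with an enlarged crop.

```bash
cat > h.py <<'E'
import numpy as np, cv2
from rig import telemetry, snapshot, robot
def f(s): return 200/np.tan(np.radians(s["vfov"]/2))
def ray(s,p):
    d=np.array([(p[0]-s["cx"])/f(s),(p[1]-s["cy"])/f(s),1]); R=np.array(s["R"]); return -R.T@np.array(s["t"]), R.T@d
def plane(s,p,z):
    o,d=ray(s,p); return o+d*(z-o[2])/d[2]
def tri(s1,p1,s2,p2):
    o1,d1=ray(s1,p1);o2,d2=ray(s2,p2)
    k=np.linalg.lstsq(np.c_[d1,-d2],o2-o1,rcond=None)[0]
    a,b=o1+k[0]*d1,o2+k[1]*d2
    return (a+b)/2,np.linalg.norm(a-b)
def proj(s,X):
    c=np.array(s["R"])@X+np.array(s["t"]); return c[:2]/c[2]*f(s)+[s["cx"],s["cy"]]
E
python3 - <<'E'
from h import *
t=cv2.imread("pics/top0.png"); s=cv2.imread("pics/side0.png")
def c(im,u,v,w,h,k): return cv2.resize(im[v:v+h,u:u+w],None,fx=k,fy=k,interpolation=cv2.INTER_CUBIC)
a=np.hstack([c(t,160,220,50,35,8),c(t,415,205,50,35,8)])
b=np.hstack([c(t,280,135,114,57,5)[:, :570],c(s,345,280,46,57,5)])
cv2.imwrite("pics/crop1.png",np.vstack([a,b[:, :800]]))
E
```

```text
(no output)
```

View pics/crop1.png

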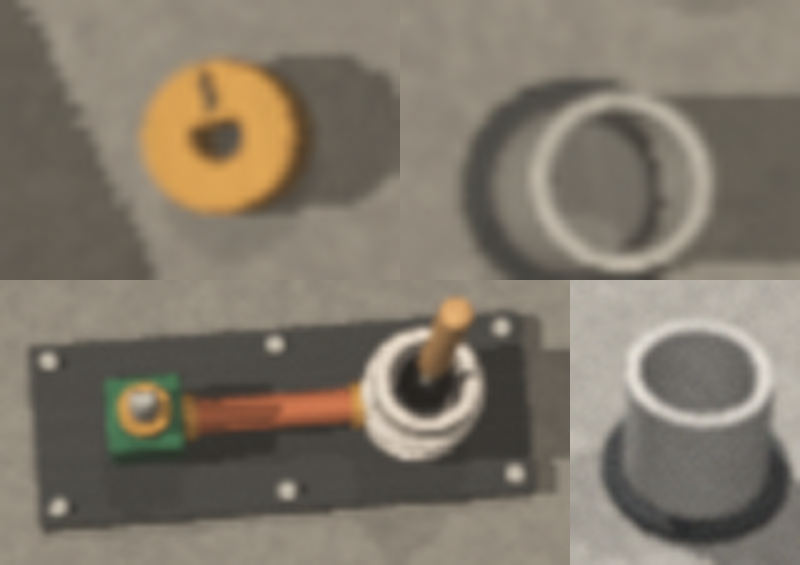

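The crop confirms both: a brass wheel with a dark mark pointing up in the image, and a bright-rimmed steel cup on a dark foot. Next I'll measure them.

```bash
cat > m.py <<'E'
from h import *
import sys
T=snapshot("top");S=snapshot("side")
def blob(s,lo,hi,box):
    u0,v0,u1,v1=box; hsv=cv2.cvtColor(s["color"],cv2.COLOR_BGR2HSV)
    m=np.zeros(hsv.shape[:2],np.uint8); m[v0:v1,u0:u1]=cv2.inRange(hsv,lo,hi)[v0:v1,u0:u1]
    c=max(cv2.findContours(m,cv2.RETR_EXTERNAL,cv2.CHAIN_APPROX_NONE)[0],key=cv2.contourArea); return m,c
def cen(c): M=cv2.moments(cv2.convexHull(c)); return np.array([M["m10"],M["m01"]])/M["m00"]
if __name__=="__main__":
    np.set_printoptions(precision=4,suppress=True)
    br=((12,110,90),(28,255,255))
    m,c=blob(T,*br,(165,220,210,255)); m2,c2=blob(S,*br,(210,168,245,195))
    print("wheel",cen(c),plane(T,cen(c),.011),cv2.contourArea(c),"tri",tri(T,cen(c),S,cen(c2)))
    w=plane(T,cen(c),.011); g=cv2.cvtColor(T["color"],cv2.COLOR_BGR2GRAY)
    p=proj(T,np.r_[w[:2],.022])
    # dark pixels on the top face, by radius
    vv,uu=np.mgrid[225:250,175:200]; pts=[]
    for r in range(25):
        for k in range(25):
            X=plane(T,(uu[r,k],vv[r,k]),.022)-w; q=np.hypot(X[0],X[1])
            if .010<q<.019: pts.append((g[vv[r,k],uu[r,k]],X[0],X[1]))
    pts=np.array(pts,float); med=np.median(pts[:,0]); wt=np.clip(med-20-pts[:,0],0,None)
    print("mark n",(wt>0).sum(),"dir",np.degrees(np.arctan2((wt*pts[:,2]).sum(),(wt*pts[:,1]).sum())))
    # hole
    # plate
    hsv=cv2.cvtColor(T["color"],cv2.COLOR_BGR2HSV)
    m,c=blob(T,(0,0,0),(180,255,88),(275,130,390,195))
    h=np.array([plane(T,q[0],.010)[:2] for q in cv2.convexHull(c)],np.float32)
    print("plate",cv2.minAreaRect(h))
    # green body, cup rim, shaft
    m,c=blob(T,(50,80,40),(85,255,255),(295,145,325,180)); print("green",plane(T,cen(c),.045))
    m,c=blob(T,(0,0,165),(180,60,255),(420,210,460,245)); print("cup rim",cen(c),plane(T,cen(c),.05),cv2.minEnclosingCircle(c)[1]*2)
    m2,c2=blob(S,(0,0,165),(180,60,255),(350,285,390,320)); print(tri(T,cen(c),S,cen(c2)))
    # brush handle top
    wd=((8,60,100),(22,255,255))
    m,c=blob(T,*wd,(358,135,378,165)); print("brush T",c[:,0].min(0),c[:,0].max(0),cen(c))
    m,c2=blob(S,*wd,(372,160,392,212)); print("brush S",c2[:,0].min(0),c2[:,0].max(0))
E
python3 m.py
```

```text
wheel [187.5825 236.7757] [0.4534 0.3073 0.011 ] 283.5 tri (array([0.454 , 0.3065, 0.0128]), np.float64(0.00131981074785901))
mark n 9 dir 8.911219013346447
plate ((0.6372142434120178, -0.04360147565603256), (0.08969178050756454, 0.23952142894268036), 5.234368801116943)
green [0.6223 0.0253 0.045 ]
cup rim [442.0065 227.2976] [ 0.4832 -0.2842  0.05  ] 22.10317611694336
(array([ 0.4835, -0.285 ,  0.0474]), np.float64(0.0004997038463001258))
brush T [364 138] [374 154] [368.7959 145.2935]
brush S [378 165] [386 204]
```

```bash
python3 - <<'E'
from m import *
np.set_printoptions(precision=4,suppress=True)
a=np.radians(5.0); C=np.array([.6372,-.0436]); ey=np.array([-np.sin(a),np.cos(a)])
sh=C+.065*ey; cy=C-.065*ey; print("shaft",sh,"cyl",cy)
for p,z,n in[((308.6,158.6),.079,"tip"),((309,160.6),.053,"collar"),((308.7,162),.045,"body"),((365,155.8),.072,"rim"),((371,141),.181,"brushtop")]: print(n,plane(T,p,z))
o=[]
for s,(u,v,w,h) in((T,(295,130,85,50)),(S,(325,158,75,90))):
    k=8 if s is T else 6
    im=cv2.resize(s["color"][v:v+h,u:u+w],None,fx=k,fy=k,interpolation=cv2.INTER_CUBIC)
    P=[np.r_[sh,.079]]
    for c,r,z in((cy,.018,.072),(sh,.0125,.053),(sh,.007,.074)):
        P+=[np.r_[c+r*np.array([np.cos(t),np.sin(t)]),z] for t in np.linspace(0,6.28,17)]
    for X in P:
        q=((proj(s,X)-[u,v]+.5)*k).astype(int); cv2.circle(im,tuple(int(i) for i in q),1,(255,0,255),-1)
    o.append(im)
W=800; H=max(i.shape[0] for i in o)
cv2.imwrite("pics/c2t.png",o[0]);cv2.imwrite("pics/c2s.png",o[1])
E
```

```text
shaft [0.6315 0.0212] cyl [ 0.6429 -0.1084]
tip [0.6314 0.0221 0.079 ]
collar [0.6325 0.0219 0.053 ]
body [0.631  0.0228 0.045 ]
rim [ 0.6415 -0.1057  0.072 ]
brushtop [ 0.6468 -0.1065  0.181 ]
```

View pics/c2t.png

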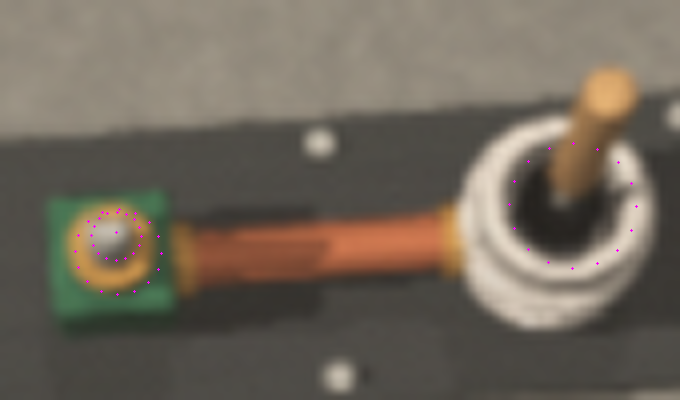

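View pics/c2s.png

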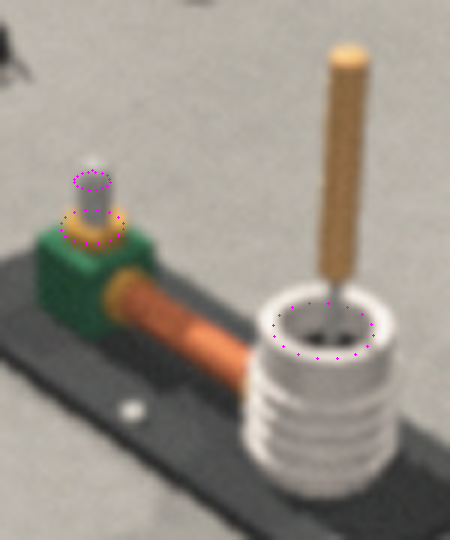

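The overlay fits the engine to about 1–2 mm: rim around (570,205), collar around (112,248) and shaft tip around (110,232) in the crop, with the image sitting about 2 mm further toward +y. The brush leans slightly. Now I'll triangulate the handle, then lift and square up the tool.

The rows are not in the units I measure in: shifts go in shares of 0.75 m and turns go in shares of 60 degrees. I convert before sending: -0.1 m / 0.75 = -0.1333, -0.08 m / 0.75 = -0.1067, -0.3118 rad / 1.0472 = -0.2977.

```bash
python3 - <<'E'
from m import *
np.set_printoptions(precision=4,suppress=True)
print(tri(T,(370.8,141.3),S,(383,167.3)),tri(T,(365.8,152.8),S,(381,203.5)))
print("toolbox top-corner tri",tri(T,(72,266),S,(158,163)), tri(T,(40,216),S,(197,100)))
E
```

```text
(array([ 0.6474, -0.1068,  0.1803]), np.float64(0.002516275458879929)) (array([ 0.6461, -0.1069,  0.0925]), np.float64(0.005832284332653461))
toolbox top-corner tri (array([ 0.3639,  0.6099, -0.038 ]), np.float64(0.03070148421904891)) (array([0.4885, 0.5653, 0.1555]), np.float64(0.00545191864298487))
```

Emit:
{"api": "jog_arm", "payload": {"segments": [{"finger_gap": 1, "d": [0, 0, -0.0533], "r": [0, 0, -0.1146]}, {"finger_gap": 1, "d": [0, 0, -0.1067], "r": [0, 0, -0.2292]}, {"finger_gap": 1, "d": [0, 0, -0.1333], "r": [0, 0, -0.2977]}, {"finger_gap": 1, "d": [0, 0, -0.1333], "r": [0, 0, -0.2977]}], "force": 20}}

```text
clock: 0.73
ee_pos: [0.1922, 0.5979, 0.3371]
eef_rot: [3.131, 0.002, -3.139]
wrist_force: [-0.3, 0.6, -0.1]
width: 0.997
gripper_force: 0.0
```

Scaled: -0.705 m / 0.75 = -0.94, -0.455 m / 0.75 = -0.6067.

Emit:
{"api": "jog_arm", "payload": {"segments": [{"finger_gap": 1, "d": [-0.0667, -0.1067, 0]}, {"finger_gap": 1, "d": [-0.16, -0.248, 0]}, {"finger_gap": 1, "d": [-0.32, -0.4933, 0]}, {"finger_gap": 1, "d": [-0.32, -0.4933, 0]}, {"finger_gap": 1, "d": [-0.32, -0.4933, 0]}, {"finger_gap": 1, "d": [-0.32, -0.4933, 0]}, {"finger_gap": 1, "d": [-0.32, -0.4933, 0]}, {"finger_gap": 1, "d": [-0.32, -0.4933, 0]}, {"finger_gap": 1, "d": [-0.32, -0.4933, 0]}, {"finger_gap": 1, "d": [-0.6067, -0.94, 0]}, {"finger_gap": 1, "d": [-0.6067, -0.94, 0]}, {"finger_gap": 1, "d": [-0.6067, -0.94, 0]}, {"finger_gap": 1, "d": [-0.6067, -0.94, 0]}, {"finger_gap": 1, "d": [-0.6067, -0.94, 0]}, {"finger_gap": 1, "d": [-0.6067, -0.94, 0]}, {"finger_gap": 1, "d": [-0.6067, -0.94, 0]}, {"finger_gap": 1, "d": [-0.6067, -0.94, 0]}, {"finger_gap": 1, "d": [-0.6067, -0.94, 0]}, {"finger_gap": 1, "d": [-0.6067, -0.94, 0]}, {"finger_gap": 1, "d": [-0.6067, -0.94, 0]}]}}

```text
clock: 2.4
ee_pos: [0.6439, -0.1073, 0.3306]
eef_rot: [3.141, -0.001, 3.141]
wrist_force: [0.5, 0.2, -0.3]
width: 1.003
gripper_force: 0.0
```

Scaled: 0.12 m / 0.75 = 0.16, 0.08 m / 0.75 = 0.1067.

Emit:
{"api": "jog_arm", "payload": {"segments": [{"finger_gap": 1, "d": [0, 0, 0.0533]}, {"finger_gap": 1, "d": [0, 0, 0.1067]}, {"finger_gap": 1, "d": [0, 0, 0.16]}, {"finger_gap": 1, "d": [0, 0, 0.16]}, {"finger_gap": 1, "d": [0, 0, 0.16]}]}}

```text
clock: 2.82
ee_pos: [0.6419, -0.1051, 0.2093]
eef_rot: [3.141, -0.006, 3.141]
wrist_force: [0.1, -0.4, 0.8]
width: 0.996
gripper_force: 0.0
```

```bash
python3 -c "
from h import *
print(telemetry.get_state()['ee_pos'])
o=[]
for n,b in(('top',(310,90,120,100)),('side',(320,110,120,100))):
    s=snapshot(n); u,v,w,h=b
    o.append(cv2.resize(s['color'][v:v+h,u:u+w],None,fx=3.3,fy=3.3))
cv2.imwrite('pics/g1.png',np.hstack(o))"
```

```text
[ 0.64190556 -0.10514307  0.20933033]
```

View pics/g1.png

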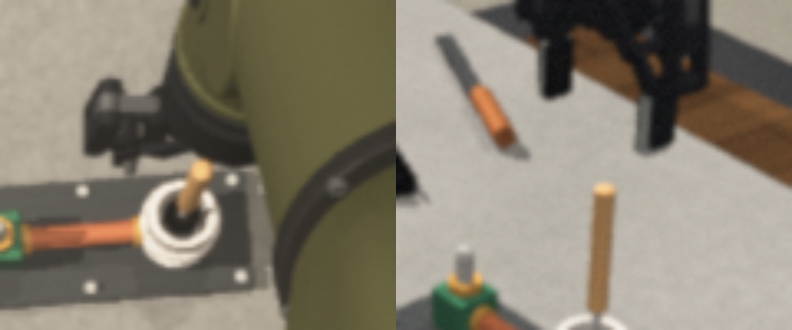

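The side view shows the handle tip at (603,190), between the open fingers, so I'll descend and grip.

Scaled: 0.078 m / 0.75 = 0.104, -0.005 m / 0.75 = -0.0067.

Emit:
{"api": "jog_arm", "payload": {"segments": [{"finger_gap": 1, "d": [-0.0067, -0.002, 0.0467]}, {"finger_gap": 1, "d": [-0.0067, -0.002, 0.104]}, {"finger_gap": 1, "d": [-0.0067, -0.002, 0.104]}, {"finger_gap": 1, "d": [-0.0067, -0.002, 0.104]}, {"finger_gap": 0, "d": [-0.0067, -0.002, 0.104]}, {"finger_gap": 0, "d": [-0.0067, -0.002, 0.104]}, {"finger_gap": 0, "d": [-0.0067, -0.002, 0.104]}, {"finger_gap": 0, "d": [-0.0067, -0.002, 0.104]}, {"finger_gap": 0, "d": [-0.0067, -0.002, 0.104]}, {"finger_gap": 0, "d": [-0.0067, -0.002, 0.104]}, {"finger_gap": 0, "d": [-0.0067, -0.002, 0.104]}, {"finger_gap": 0, "d": [-0.0067, -0.002, 0.104]}], "force": 30}}

```text
clock: 3.92
ee_pos: [0.6491, -0.107, 0.134]
eef_rot: [-3.141, 0.001, 3.141]
wrist_force: [-1.0, -0.3, 5.4]
width: 0.152
gripper_force: 29.3
```

Scaled: -0.03 m / 0.75 = -0.04, -0.015 m / 0.75 = -0.02.

Emit:
{"api": "jog_arm", "payload": {"segments": [{"finger_gap": 0, "d": [0.0013, 0, -0.02]}, {"finger_gap": 0, "d": [0.0027, 0, -0.04]}, {"finger_gap": 0, "d": [0.0027, 0, -0.04]}, {"finger_gap": 0, "d": [0.0027, 0, -0.04]}, {"finger_gap": 0, "d": [0.0027, 0, -0.02]}, {"finger_gap": 0, "d": [0.0027, 0, 0]}, {"finger_gap": 0, "d": [0.0027, 0, 0.0013]}, {"finger_gap": 0, "d": [0.0027, 0, 0.0013]}, {"finger_gap": 0, "d": [0.0027, 0, 0.0013]}]}}

```text
clock: 4.67
ee_pos: [0.6461, -0.1066, 0.1311]
eef_rot: [3.141, -0.002, -3.141]
wrist_force: [-0.3, -0.4, -0.9]
width: 0.157
gripper_force: 29.4
```

```bash
python3 -c "
from h import *
for n in ('top','side'): cv2.imwrite(f'pics/s_{n}.png',snapshot(n)['color'])"
```

```text
(no output)
```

Scaled: -0.032 m / 0.75 = -0.0427, -0.015 m / 0.75 = -0.02.

Emit:
{"api": "jog_arm", "payload": {"segments": [{"finger_gap": 0, "d": [0, 0, -0.02]}, {"finger_gap": 0, "d": [0, 0, -0.0427]}, {"finger_gap": 0, "d": [0, 0, -0.0427]}, {"finger_gap": 0, "d": [0, 0, -0.0427]}]}}

```text
clock: 5.1
ee_pos: [0.6469, -0.1067, 0.1646]
eef_rot: [3.142, 0.001, -3.142]
wrist_force: [0.3, 1.0, -0.4]
width: 0.158
gripper_force: 29.3
```

Emit:
{"api": "jog_arm", "payload": {"segments": [{"finger_gap": 0, "d": [0, 0, 0.02]}, {"finger_gap": 0, "d": [0, 0, 0.0427]}, {"finger_gap": 0, "d": [0, 0, 0.0453]}, {"finger_gap": 0, "d": [0, 0, 0.0453]}, {"finger_gap": 0, "d": [0, 0, 0.0453]}, {"finger_gap": 0, "d": [0, 0, 0.0453]}]}}

```text
clock: 5.6
ee_pos: [0.6458, -0.1067, 0.1293]
eef_rot: [3.141, -0.002, -3.141]
wrist_force: [-0.2, -0.2, -0.1]
width: 0.151
gripper_force: 29.4
```

Scaled: 0.004 m / 0.75 = 0.0053, 0.002 m / 0.75 = 0.0027.

Emit:
{"api": "jog_arm", "payload": {"segments": [{"finger_gap": 0, "d": [0, 0, 0.0027]}, {"finger_gap": 0, "d": [0, 0, 0.0053]}, {"finger_gap": 0, "d": [0, 0, 0.0053]}, {"finger_gap": 0, "d": [0, 0, 0.0053]}]}}

```text
clock: 5.93
ee_pos: [0.6478, -0.1067, 0.1288]
eef_rot: [-3.141, 0.003, 3.141]
wrist_force: [-2.4, -0.1, 15.1]
width: 0.155
gripper_force: 30.9
```

```bash
python3 -c "
from h import *
s=snapshot('side'); cv2.imwrite('pics/s2.png',cv2.resize(s['color'][130:250,330:430],None,fx=5,fy=5))"
```

```text
(no output)
```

View pics/s2.png

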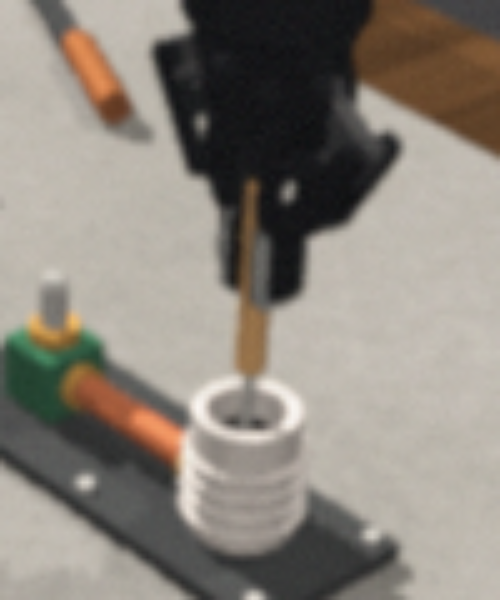

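The brush is on the bore floor: the push reads 15 N and the handle's lower end sits just above the rim at (250,375). Now I'll lift it out and carry it to the cup.

Scaled: -0.1775 m / 0.75 = -0.2367, 0.163 m / 0.75 = 0.2173.

Emit:
{"api": "jog_arm", "payload": {"segments": [{"finger_gap": 0, "d": [0, 0, -0.0533]}, {"finger_gap": 0, "d": [0, 0, -0.1067]}, {"finger_gap": 0, "d": [0, 0, -0.12]}, {"finger_gap": 0, "d": [0, 0, -0.12]}, {"finger_gap": 0, "d": [0.1067, -0.1173, -0.12]}, {"finger_gap": 0, "d": [0.1067, -0.1173, -0.12]}, {"finger_gap": 0, "d": [0.1067, -0.1173, -0.12]}, {"finger_gap": 0, "d": [0.2173, -0.2367, -0.12]}, {"finger_gap": 0, "d": [0.2173, -0.2367, -0.12]}, {"finger_gap": 0, "d": [0.2173, -0.2367, -0.12]}, {"finger_gap": 0, "d": [0.2173, -0.2367, -0.12]}, {"finger_gap": 0, "d": [0.2173, -0.2367, -0.12]}, {"finger_gap": 0, "d": [0.2173, -0.2367, -0.12]}]}}

```text
clock: 7.07
ee_pos: [0.4832, -0.2836, 0.2152]
eef_rot: [3.14, -0.001, 3.141]
wrist_force: [0.6, 0.4, -0.7]
width: 0.153
gripper_force: 29.6
```

```bash
python3 -c "
from h import *
o=[]
for n,b in(('top',(380,150,120,100)),('side',(310,190,120,150))):
    s=snapshot(n); u,v,w,h=b; im=s['color'].copy()
    cv2.imwrite(f'pics/cup_{n}.png',im)
    o.append(cv2.resize(im[v:v+h,u:u+w],(396,495 if n=='side' else 330)))
o[0]=np.vstack([o[0],np.zeros((165,396,3),np.uint8)])
cv2.imwrite('pics/g3.png',np.hstack(o))"
```

```text
(no output)
```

View pics/g3.png

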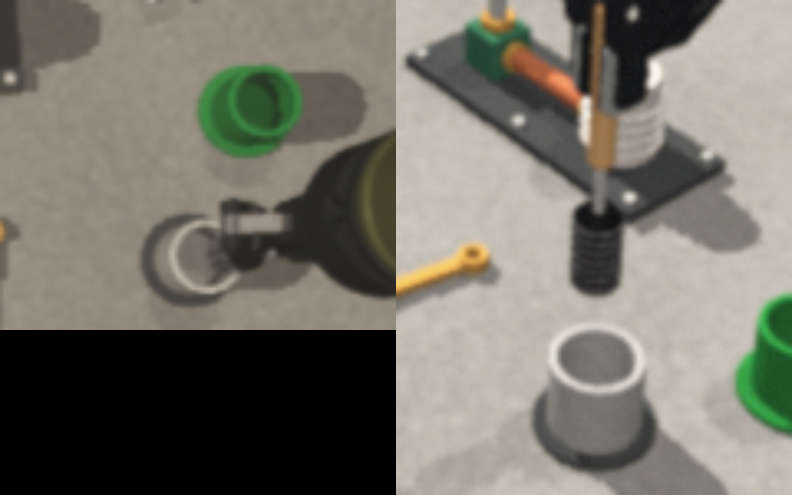

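The side view shows the brush head at (597,250), centred over the steel cup at (597,358). I'll lower it.

Scaled: 0.098 m / 0.75 = 0.1307, 0.096 m / 0.75 = 0.128.

Emit:
{"api": "jog_arm", "payload": {"segments": [{"finger_gap": 0, "d": [0, 0, 0.04]}, {"finger_gap": 0, "d": [0, 0, 0.0667]}, {"finger_gap": 0, "d": [0, 0, 0.0933]}, {"finger_gap": 0, "d": [0, 0, 0.1133]}, {"finger_gap": 0, "d": [0, 0, 0.128]}, {"finger_gap": 0, "d": [0, 0, 0.1307]}, {"finger_gap": 0, "d": [0, 0, 0.1307]}, {"finger_gap": 0, "d": [0, 0, 0.1307]}]}}

```text
clock: 7.83
ee_pos: [0.4846, -0.2832, 0.1182]
eef_rot: [3.141, 0.001, -3.14]
wrist_force: [0.1, -0.6, -0.2]
width: 0.156
gripper_force: 29.6
```

Scaled: 0.003 m / 0.75 = 0.004, 0.002 m / 0.75 = 0.0027.

Emit:
{"api": "jog_arm", "payload": {"segments": [{"finger_gap": 0, "d": [0, 0, 0.0027]}, {"finger_gap": 0, "d": [0, 0, 0.004]}, {"finger_gap": 0, "d": [0, 0, 0.004]}]}}

```text
clock: 8.08
ee_pos: [0.4851, -0.2841, 0.1174]
eef_rot: [-3.141, 0.003, -3.141]
wrist_force: [-1.9, 2.6, 15.0]
width: 0.153
gripper_force: 31.2
```

On the floor. I'll back off, release slowly and rise.

Scaled: -0.15 m / 0.75 = -0.2, -0.12 m / 0.75 = -0.16.

Emit:
{"api": "jog_arm", "payload": {"segments": [{"finger_gap": 0, "d": [0, 0, -0.0033]}, {"finger_gap": 0.3, "d": [0, 0, -0.0033]}, {"finger_gap": 0.5, "d": [0, 0, -0.0033]}, {"finger_gap": 1, "d": [0, 0, -0.0033]}, {"finger_gap": 1, "d": [0, 0, -0.0033]}, {"finger_gap": 1, "d": [0, 0, -0.0033]}, {"finger_gap": 1, "d": [0, 0, -0.0033]}, {"finger_gap": 1, "d": [0, 0, -0.0533]}, {"finger_gap": 1, "d": [0, 0, -0.1067]}, {"finger_gap": 1, "d": [0, 0, -0.16]}, {"finger_gap": 1, "d": [0, 0, -0.2]}, {"finger_gap": 1, "d": [0, 0, -0.2]}, {"finger_gap": 1, "d": [0, 0, -0.2]}]}}

```text
clock: 9.17
ee_pos: [0.4846, -0.2848, 0.267]
eef_rot: [-3.14, 0.004, 3.141]
wrist_force: [-0.9, -0.3, -1.0]
width: 1.003
gripper_force: 0.0
```

```bash
python3 - <<'E'
from m import *
np.set_printoptions(precision=4,suppress=True)
m,c=blob(S,(8,60,100),(22,255,255),(340,200,400,300)); p=c[:,0]; print("handle side",p.min(0),p.max(0))
t=p[p[:,1]<p[:,1].min()+3].mean(0); b=p[p[:,1]>p[:,1].max()-3].mean(0); print(t,b)
for X in([.4845,-.2843,.171],[.4845,-.2843,.081]): print(proj(S,np.array(X)))
E
```

```text
handle side [367 240] [377 286]
[372. 241.] [370.375 285.25 ]
[372.8837 243.4095]
[370.5584 284.8828]
```

The brush stands upright in the cup: its handle's measured pixels match the predicted upright pose within 2.5 px. Now over to the wheel.

Scaled: 0.592 m / 0.75 = 0.7893, 0.15 m / 0.75 = 0.2.

Emit:
{"api": "jog_arm", "payload": {"segments": [{"finger_gap": 1, "d": [0.0027, 0.0533, 0]}, {"finger_gap": 1, "d": [0.008, 0.16, 0]}, {"finger_gap": 1, "d": [0.0213, 0.4, 0]}, {"finger_gap": 1, "d": [0.0213, 0.4, 0]}, {"finger_gap": 1, "d": [0.0213, 0.4, 0]}, {"finger_gap": 1, "d": [0.0213, 0.4, 0]}, {"finger_gap": 1, "d": [0.0213, 0.4, 0]}, {"finger_gap": 1, "d": [0.0413, 0.7893, 0]}, {"finger_gap": 1, "d": [0.0413, 0.7893, 0]}, {"finger_gap": 1, "d": [0.0413, 0.7893, 0]}, {"finger_gap": 1, "d": [0.0413, 0.7893, 0]}, {"finger_gap": 1, "d": [0.0413, 0.7893, 0]}, {"finger_gap": 1, "d": [0.0413, 0.7893, 0]}, {"finger_gap": 1, "d": [0.0413, 0.7893, 0]}, {"finger_gap": 1, "d": [0.0413, 0.7893, 0]}, {"finger_gap": 1, "d": [0.0413, 0.7893, 0.0533]}, {"finger_gap": 1, "d": [0.0413, 0.7893, 0.1067]}, {"finger_gap": 1, "d": [0.0413, 0.7893, 0.16]}, {"finger_gap": 1, "d": [0.0413, 0.7893, 0.2]}, {"finger_gap": 1, "d": [0.0413, 0.7893, 0.2]}]}}

```text
clock: 10.93
ee_pos: [0.448, 0.3041, 0.1085]
eef_rot: [-3.132, -0.012, -3.141]
wrist_force: [-0.0, -1.5, 0.4]
width: 1.0
gripper_force: 0.0
```

Emit:
{"api": "jog_arm", "payload": {"segments": [{"finger_gap": 1}, {"finger_gap": 1}]}}

```text
clock: 11.1
ee_pos: [0.453, 0.3081, 0.116]
eef_rot: [3.141, 0.001, 3.142]
wrist_force: [0.2, 0.3, 0.4]
width: 0.994
gripper_force: 0.0
```

Scaled: 0.112 m / 0.75 = 0.1493, -0.001 m / 0.75 = -0.0013.

Emit:
{"api": "jog_arm", "payload": {"segments": [{"finger_gap": 1, "d": [-0.0013, -0.0013, 0.04]}, {"finger_gap": 1, "d": [-0.0013, -0.0013, 0.08]}, {"finger_gap": 1, "d": [-0.0013, -0.0013, 0.1133]}, {"finger_gap": 1, "d": [-0.0013, -0.0013, 0.1333]}, {"finger_gap": 1, "d": [-0.0013, -0.0013, 0.144]}, {"finger_gap": 1, "d": [-0.0013, -0.0013, 0.1493]}, {"finger_gap": 1, "d": [-0.0013, -0.0013, 0.1493]}, {"finger_gap": 1, "d": [-0.0013, -0.0013, 0.1493]}, {"finger_gap": 0.6, "d": [-0.0013, -0.0013, 0.1493]}, {"finger_gap": 0.4, "d": [-0.0013, -0.0013, 0.1493]}, {"finger_gap": 0, "d": [-0.0013, -0.0013, 0.1493]}, {"finger_gap": 0, "d": [-0.0013, -0.0013, 0.1493]}, {"finger_gap": 0, "d": [-0.0013, -0.0013, 0.1493]}, {"finger_gap": 0, "d": [-0.0013, -0.0013, 0.1493]}, {"finger_gap": 0, "d": [-0.0013, -0.0013, 0.1493]}, {"finger_gap": 0, "d": [-0.0013, -0.0013, 0.1493]}], "force": 60}}

```text
clock: 12.43
ee_pos: [0.4539, 0.3064, 0.0043]
eef_rot: [-3.141, 0.001, 3.141]
wrist_force: [-0.4, -0.2, 9.1]
width: 0.482
gripper_force: 60.2
```

Scaled: -0.284 m / 0.75 = -0.3787, -0.178 m / 0.75 = -0.2373, 0.07 rad / 1.0472 = 0.0668.

Emit:
{"api": "jog_arm", "payload": {"segments": [{"finger_gap": 0, "d": [0, 0, -0.04]}, {"finger_gap": 0, "d": [0, 0, -0.0933]}, {"finger_gap": 0, "d": [0, 0, -0.16]}, {"finger_gap": 0, "d": [0, 0, -0.16]}, {"finger_gap": 0, "d": [-0.12, -0.1893, -0.16]}, {"finger_gap": 0, "d": [-0.12, -0.1893, -0.16]}, {"finger_gap": 0, "d": [-0.12, -0.1893, -0.16]}, {"finger_gap": 0, "d": [-0.12, -0.1893, -0.16]}, {"finger_gap": 0, "d": [-0.2373, -0.3787, -0.16], "r": [0, 0, 0.0668]}, {"finger_gap": 0, "d": [-0.2373, -0.3787, -0.16], "r": [0, 0, 0.0668]}, {"finger_gap": 0, "d": [-0.2373, -0.3787, -0.16], "r": [0, 0, 0.0668]}, {"finger_gap": 0, "d": [-0.2373, -0.3787, -0.16], "r": [0, 0, 0.0668]}, {"finger_gap": 0, "d": [-0.2373, -0.3787, -0.16], "r": [0, 0, 0.0668]}, {"finger_gap": 0, "d": [-0.2373, -0.3787, -0.16], "r": [0, 0, 0.0668]}, {"finger_gap": 0, "d": [-0.2373, -0.3787, -0.16], "r": [0, 0, 0.0668]}, {"finger_gap": 0, "d": [-0.2373, -0.3787, -0.16], "r": [0, 0, 0.0668]}]}}

```text
clock: 13.77
ee_pos: [0.6304, 0.0249, 0.1228]
eef_rot: [3.14, -0.002, 3.074]
wrist_force: [0.3, 0.6, -2.2]
width: 0.481
gripper_force: 62.2
```

```bash
python3 -c "
from h import *
print(telemetry.get_state()['ee_pos'])
o=[]
for n,b in(('top',(270,110,90,80)),('side',(290,130,110,100))):
    s=snapshot(n); u,v,w,h=b; im=s['color'].copy()
    cv2.imwrite(f'pics/w_{n}.png',im)
    o.append(cv2.resize(im[v:v+h,u:u+w],(400,360),interpolation=cv2.INTER_CUBIC))
cv2.imwrite('pics/g4.png',np.hstack(o))"
```

```text
[0.63044348 0.02491185 0.1228118 ]
```

View pics/g4.png

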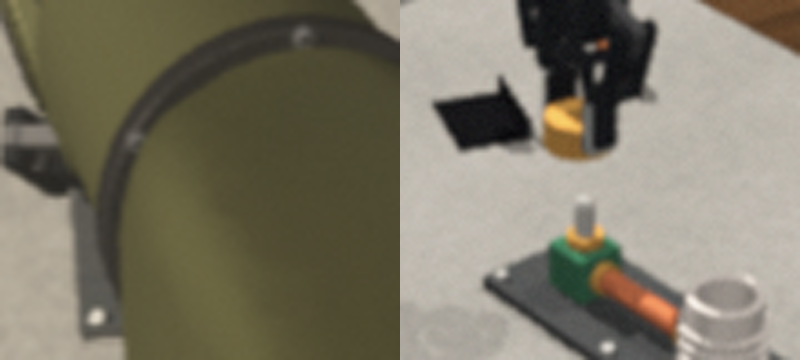

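The top view is blocked by the arm. The side view shows the wheel at (578,130) above the shaft at (585,205). I'll let it settle, then measure the offset in the side view.

Emit:
{"api": "jog_arm", "payload": {"segments": [{"finger_gap": 0}, {"finger_gap": 0}]}}

```text
clock: 14.03
ee_pos: [0.6313, 0.0239, 0.1233]
eef_rot: [3.141, -0.0, 3.073]
wrist_force: [0.4, -0.7, -2.0]
width: 0.487
gripper_force: 62.2
```

```bash
python3 - <<'E'
from h import *
np.set_printoptions(precision=4,suppress=True)
s=snapshot("side"); e=telemetry.get_state()['ee_pos']; print(e)
hsv=cv2.cvtColor(s["color"],cv2.COLOR_BGR2HSV)
t=np.linspace(0,2*np.pi,73); ring=lambda c,r,z:np.array([proj(s,np.r_[c[0]+r*np.cos(a),c[1]+r*np.sin(a),z]) for a in t])
def mask(lo,hi,b):
    u0,v0,u1,v1=b; m=cv2.inRange(hsv,lo,hi)[v0:v1,u0:u1]; v,u=np.nonzero(m); return u+u0,v+v0
u,v=mask((12,90,60),(30,255,255),(325,155,352,176)); print("wheel obs u",u.min(),u.max(),"v",v.min(),v.max())
zb=e[2]-.0043; P=np.vstack([ring(e,.022,zb),ring(e,.022,zb+.022)]); print("pred",P.min(0),P.max(0))
u,v=mask((12,90,60),(30,255,255),(330,188,350,200)); print("collar obs u",u.min(),u.max(),"v",v.min(),v.max())
for c in((.6315,.0212),(.632,.0222)):
    P=np.vstack([ring(c,.0125,.053),ring(c,.0125,.046)]); print("pred",P.min(0),P.max(0))
g=s["color"][184:192,330:352].astype(int); print(g.sum(2)[::2]//3)
for c in((.6315,.0212),(.632,.0222)): P=ring(c,.006,.076); print(P.min(0),P.max(0))
E
```

```text
[0.6314 0.0235 0.1234]
wheel obs u 330 341 v 157 173
pred [329.7438 157.4774] [349.141  175.1569]
collar obs u 336 345 v 193 199
pred [334.5494 192.5069] [345.1069 200.6036]
pred [334.4879 192.2642] [345.0363 200.35  ]
[[178 177 183 184 183 180 179 181 187 198 204 195 186 181 184 181 181 182
  184 182 182 179]
 [179 179 180 176 181 180 181 177 177 175 176 168 164 163 178 182 185 180
  182 179 179 178]
 [184 183 182 181 183 183 180 169 143 127 125 125 126 144 174 182 180 180
  180 179 181 179]
 [177 177 177 181 182 183 179 163 134 117 118 114 115 140 175 181 179 180
  176 176 177 180]]
[337.3172 185.6403] [342.4432 188.2746]
[337.2526 185.3995] [342.3741 188.0292]
```

Scaled: 0.048 m / 0.75 = 0.064, -0.0017 m / 0.75 = -0.0023.

Emit:
{"api": "jog_arm", "payload": {"segments": [{"finger_gap": 0, "d": [-0.0023, -0.0021, 0.02]}, {"finger_gap": 0, "d": [-0.0023, -0.0021, 0.04]}, {"finger_gap": 0, "d": [-0.0023, -0.0021, 0.0507]}, {"finger_gap": 0, "d": [-0.0023, -0.0021, 0.056]}, {"finger_gap": 0, "d": [-0.0023, -0.0021, 0.0613]}, {"finger_gap": 0, "d": [-0.0023, -0.0021, 0.064]}, {"finger_gap": 0, "d": [-0.0023, -0.0021, 0.064]}]}}

```text
clock: 14.67
ee_pos: [0.6334, 0.0213, 0.0753]
eef_rot: [3.141, 0.0, 3.072]
wrist_force: [0.4, 0.5, -0.8]
width: 0.482
gripper_force: 62.2
```

Wheel bottom is about 3 mm past the taper with no side load, so it's on the shaft. Continuing down.

Scaled: 0.016 m / 0.75 = 0.0213, 0.012 m / 0.75 = 0.016.

Emit:
{"api": "jog_arm", "payload": {"segments": [{"finger_gap": 0, "d": [0, 0, 0.0053]}, {"finger_gap": 0, "d": [0, 0, 0.0107]}, {"finger_gap": 0, "d": [0, 0, 0.016]}, {"finger_gap": 0, "d": [0, 0, 0.0213]}, {"finger_gap": 0, "d": [0, 0, 0.0213]}]}}

```text
clock: 15.08
ee_pos: [0.6334, 0.0213, 0.0586]
eef_rot: [3.141, 0.0, 3.072]
wrist_force: [1.5, 0.6, -3.9]
width: 0.487
gripper_force: 62.1
```

Emit:
{"api": "jog_arm", "payload": {"segments": [{"finger_gap": 0, "d": [0, 0, 0.004]}, {"finger_gap": 0, "d": [0, 0, 0.008]}, {"finger_gap": 0, "d": [0, 0, 0.0107]}, {"finger_gap": 0, "d": [0, 0, 0.0107]}, {"finger_gap": 0, "d": [0, 0, 0.0107]}], "force": 90}}

```text
clock: 15.5
ee_pos: [0.6336, 0.0213, 0.0521]
eef_rot: [3.141, 0.001, 3.072]
wrist_force: [-1.6, -0.3, 6.0]
width: 0.475
gripper_force: 92.2
```

Scaled: 0.0025 m / 0.75 = 0.0033, 0.001 m / 0.75 = 0.0013.

Emit:
{"api": "jog_arm", "payload": {"segments": [{"finger_gap": 0, "d": [0, 0, 0.0013]}, {"finger_gap": 0, "d": [0, 0, 0.0033]}, {"finger_gap": 0, "d": [0, 0, 0.0033]}, {"finger_gap": 0, "d": [0, 0, 0.0033]}]}}

```text
clock: 15.83
ee_pos: [0.6337, 0.0212, 0.0514]
eef_rot: [-3.142, 0.002, 3.072]
wrist_force: [-4.8, -1.0, 18.7]
width: 0.475
gripper_force: 93.6
```

```bash
python3 -c "
from h import *
s=snapshot('side');cv2.imwrite('pics/f.png',np.hstack([cv2.resize(s['color'][v:v+90,u:u+75],(400,480),interpolation=cv2.INTER_CUBIC) for u,v in((305,140),(335,225))]))"
```

```text
(no output)
```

View pics/f.png

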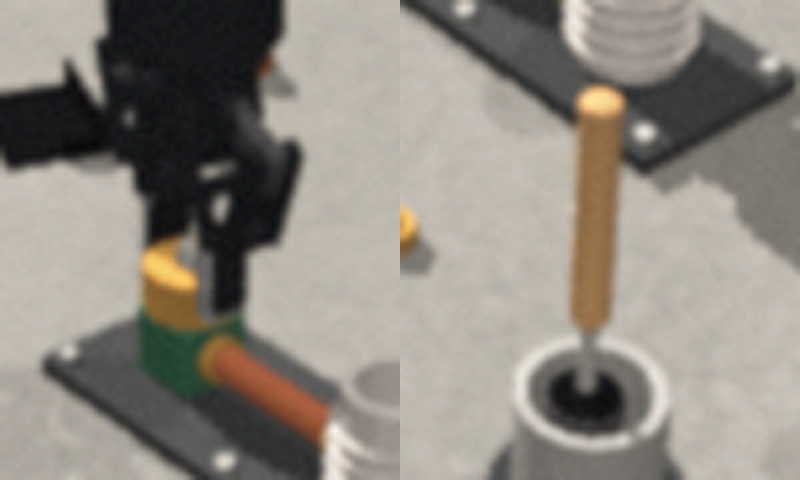

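The wheel sits down on the regulator at (190,290). The 19 N push is well above the 9 N spring, so the collar is at its stop. The brush stands upright in the steel cup at (595,380). Handing in.

```bash
python3 -c "
from rig import robot
print(robot.job_done())"
```

```text
the job is handed in; nothing more can be done
None
```

I handed the job in at about 16 s, with no verdict shown: the bore got its two full strokes, the brush stands in the steel cup, and the wheel is on the D-shaft, still gripped and pressing the collar down with about 19 N.

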